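# Unbolt the polishing bay's guard gate and hold it ajar

## Task

Take the red knob of the barrel bolt on top of the polishing guard's gate, lift the sagging bolt so that its nose clears the keeper's bent lip, and draw it back out of the keeper. Then pull the gate towards the robot until it stands ajar by about 20 degrees, and finish while still holding it there by the bolt, with the bolt drawn back: nothing is let go, as springs would push the bolt out and close the gate. Leave the jar, the bowl and the stone cast where they stand.

Things in the scene. Friction and masses are not known exactly. Their poses are not given: they have to be found in the camera images.
- guard: Fixed polishing-bay guard: blue-grey tray 250 x 360 mm, two grey posts, motor inside (to 95 mm high), turned up to 0.3 rad. Origin: on the bench under the closed gate's middle. y: along the closed gate, from keeper post (y -155 mm) to hinge post (+155); x: into the bay, away from the robot; z up.
- gate: White gate, 258 mm wide (guard y -129 to +129), 28 mm thick, centred on guard x = 0, from z = 16 to 140 mm, clear pane. On its top rail two dark straps (20 x 12 mm, up to z = 181 mm) at guard y -100 and +58 mm guide the bolt. Origin: on the hinge axis at bench height, z up.
- bolt: Barrel bolt on top of the gate, about 0.16 kg: steel rod 10 mm thick along the gate, brass nose at the keeper end (24 mm across, 10 mm long), upright red knob, a cylinder 16 mm thick, to 62 mm above the rod's axis. Origin: on that axis under the knob, guard y -50 mm, z = 154 mm when shut and sagging. y: along the rod from nose to hinge side (the way it is drawn); z up.
- knob (a point): Grip point on the red knob's axis, 45 mm above the rod's axis, 17 mm below the knob's top; z = 199 mm when shut. Free space all round above the straps; the straps' near faces lie 44 mm (keeper side) and 102 mm (hinge side) from the axis when shut.
- nose (a point): Centre of the brass nose, 110 mm from the bolt's origin on the keeper side, on the rod's axis.
- keeper_lip (a point): Middle of the top edge (z = 148 mm) of the keeper's bent steel lip, 30 mm wide, 5 mm thick. The keeper is an open-topped channel on the post: two cheeks (29 mm apart, up to z = 178 mm) hold the gate shut while the nose is between them; the lip closes its gate end. The sagging nose hangs 6 mm below the lip's top and catches behind it.
- gate_hinge (a point): The gate's hinge axis at bench height: guard x = 0, y = +132 mm. The axis is vertical.
- gate_swing (a joint): Angle of the gate, rad: 0 closed, grows as its free end swings towards the robot (guard -x; clockwise from above), stop at 1.0. A spring closes it: 1.2 N m/rad x (angle + 0.2).
- bolt_draw (a joint): How far the bolt is drawn out, m, along the gate towards the hinge; 0 fully in (starts at 0 to 0.003), stop at 0.040. Unlifted, it catches on the lip at about 0.006; the nose is fully out of the keeper from 0.023. A spring pushes it back in: 50 N/m x (draw + 0.03 m).
- bolt_lift (a joint): How far the bolt is lifted in its worn straps, m: 0 sagging, stop at 0.015; over 0.006 is needed for the nose to pass the lip. It sinks by its weight.
- paste_jar: Blue jar with white label and lid, 54 mm across, 65 mm high, in front of the gate, clear of it up to about 0.6 rad of swing. Origin: centre of its underside. Leave it alone.
- mixing_bowl: Green bowl, 90 mm across, 55 mm high, on the bench in front of the guard, to one side. Origin: centre of its underside. Leave it alone.
- stone_cast: Cream stone cast, 60 x 64 x 30 mm, on the bench in front of the guard, to one side. Origin: centre of its underside. Leave it alone.

How it is judged:
By the outcome, as a careful person would: the job done as asked, in the order asked, and still so for the second after the job is handed in, while the arm keeps its last pose, push and grip.
It also fails if it takes over 32 s, if anything falls off the work surface, if the arm or the gripper's body presses on something with over 40 N, if the wrist force passes 120 N, or if a joint passes its speed limit or range.

## Robot

A 6-joint arm with a two-finger parallel gripper is mounted at the origin on the work surface. World frame = base frame: x ahead of the robot, y to its left, z up, the work surface at z = 0. Lengths are in mm, angles in rad, forces in N, time in s.
With the tool pointing down it reaches from about 250 to 775 mm from the base axis. Payload 4 kg.
Tool frame: the origin (TCP) lies on the centre line of the jaws, within the pads' length; the fingertips stand 22 mm ahead of it and the grasp point (between the pads) lies 3 mm ahead of it (manip.tcp_to_tips is the distance from the TCP to the fingertips, in mm); z points along the fingers, x is the direction in which the jaws open and shut, and the axes are right-handed (so a half turn about z gives the same grasp; the last joint's range is limited). The gripper opens to 85 mm and grips with 20 to 120 N. Pads are 22 mm wide; open, the fingers measure 114 mm over their backs; the gripper's body (76 mm by 85 mm) begins 54 mm behind the grasp point. The pads swing forward as they close: fully open they stand 13 mm farther back than shut.
Start: joints at [-1.376, 0.087, 1.371, -0, 1.684, -0.103], TCP at [161.376, -525.807, 253.341] pointing down, gripper open.
Joint ranges: [-3.1, 3.1], [-0.76, 2.03], [0.27, 2.55], [-1.08, 4.22], [0.17, 2.65], [-2.57, 2.57]. Speed limits (rad/s): [2.79, 2.79, 3.14, 3.14, 3.14, 3.14].

## Interface

Orientations are given as [roll, pitch, yaw] about the fixed x, y, z axes, in that order (R = Rz(yaw) Ry(pitch) Rx(roll)).
In Python, from cell import manip gives the robot as it stands.
- The arm moves only by the tool play_rows, never from a script. Its arguments are lists of equal length, an entry for each row: "fingers": the opening, from 0 (shut) to 1 (fully open); "delta_pos": the shift along the world's x, y, z in units of 0.12 m (1.0 is 0.12 m), a list of three; "twist": the turn, a rotation vector about the world's x, y, z in units of pi rad (1.0 is pi rad), a list of three. In form: {"fingers": [fingers, ...], "delta_pos": [[tx, ty, tz], ...], "twist": [[rx, ry, rz], ...]}. A call has exactly 10 rows; each row is the pose to reach, as a shift and turn from the pose measured when the call began, turning the shorter way round; what a row does not reach only later rows make up. A row lasts 1/8 s, in which the tool goes at most 62.5 mm and 10.7 degrees, less where a joint would pass 70% of its speed; a pose out of reach is approached as far as the arm can. A call with a number of a shift or a turn outside -1 to 1 is refused whole. A call with a gripper value outside its range is refused whole. The fingers move at their own pace and stop on an object; "force" is the grip in N (left out, the last holds). Time passes only in rows, so rows that repeat a pose let the fingers close, or fill a call up. It gives the time, the measured TCP pose, the force and the opening at its end, in the units of the state.
- manip.observe(): the state, without advancing time (a new reading comes with each control period).
- manip.capture(name): name is "side" or "top"; returns a dict with "img" (480x640x3 uint8, red, green, blue), "intrinsics" (3x3 intrinsics, pixels), "position" and "attitude" of the camera in the world. Camera axes: x right, y up, looking along -z (the intrinsics and any distortion apply to the point x, -y, -z); pixel columns grow to the right and rows downward; lengths in mm; the calibration is good to about 2 mm. A picture is of the moment at which its call begins. There is no depth.
- manip.sign_off(): hands the job in, once; it reports no verdict.
Trained networks look in a picture, given as the dict that the camera call returned (one of the last four; its "shot" number tells which), for a name from the list of things; names that differ only in an ending like _2 or _b are one class to them, and where a whole thing is asked for, a point or a joint stands for the part that bears it (a point fixed in the world has none). Each returns a list of dicts, best first, with "conf" (0 to 1); they miss things now and then, are a little off and sometimes report something else, mostly with a low value. They report only what shows in the picture. A call takes as long as a camera call.
- manip.find_in(picture, label): "xyz" ([x, y, z] in mm, in world coordinates, good to about 4 mm: the middle of the surface that is visible of it).
- manip.silhouettes(picture, label): "region" (480x640 bool, what is visible of it).
- manip.pinpoint(picture, label): "xyz" ([x, y, z] in mm, in world coordinates, good to about 4 mm: a listed point, or the origin of a listed thing).
The state is a dict: "clock": time; "joint_pos": joint angles; "joint_velocities": joint speeds; "tau": joint torques, N m; "ee_pos": TCP position; "ee_rot": TCP orientation; "contact_force": force on the tool from outside, world axes, zero at the start; "torque": the same for the moment, N m; "finger_gap": finger opening in mm.
Only numpy, scipy, OpenCV 4.12 (cv2) and the standard library are available. Lean on these libraries where they do the work, as an engineer would, in place of code of your own. Each camera call takes 0.05 s, during which the arm holds its last target.

## Working session

There is one attempt and no reset: what is moved stays moved. The work goes in short steps, Python scripts to look and compute and a tool call to move; the robot and the scene stay as the last step left them, time stands still between calls to the robot, and variables do not carry over. Pictures are saved under pics/ and viewed, and the job is handed in when it is done.

Besides the shell and the picture viewer there is one more tool, called after "Call:" as name(argument=value, ...) on one line, values as JSON. play_rows: Moves the arm, as the interface text tells. Its arguments: {"type":"object","properties":{"fingers":{"type":"array","items":{"type":"number"}},"delta_pos":{"type":"array","items":{"type":"array","items":{"type":"number"}}},"twist":{"type":"array","items":{"type":"array","items":{"type":"number"}}},"force":{"type":"number"}},"required":["fingers","delta_pos","twist"]}

```bash
mkdir -p pics; ls; python3 - <<'E'
from cell import manip
import cv2
print(manip.observe())
for n in ("side","top"):
    p=manip.capture(n)
    cv2.imwrite(f"pics/{n}0.png",p["img"][:,:,::-1])
    print(n,p["position"],p["attitude"],p["intrinsics"])
    for l in ("knob","nose","keeper_lip","gate_hinge","bolt","guard","gate","paste_jar"):
        try:
            r=manip.pinpoint(p,l); print(l,[(x["xyz"],x["conf"]) for x in r[:2]])
        except Exception as e: print(l,e)
E
```

```text
pics
{'clock': 0.0, 'joint_pos': array([-1.37609083e+00,  8.79775909e-02,  1.37231227e+00,  5.34821117e-06,
        1.68360369e+00, -1.03128605e-01]), 'joint_velocities': array([ 5.60132354e-04, -1.00498143e-04, -6.32283707e-05, -4.47033493e-04,
       -1.74801019e-03,  9.21090059e-04]), 'tau': array([ 3.40376482e-04, -3.51861119e+01, -3.13276076e+01,  1.17469980e-05,
        1.06717300e-02, -8.66851678e-06]), 'ee_pos': array([ 161.28910393, -525.33153313,  252.09730175]), 'ee_rot': array([-3.14135050e+00,  2.28812391e-03, -1.27296135e+00]), 'contact_force': array([-0.32314041, -0.5263282 ,  0.72519932]), 'torque': array([-0.00322228,  0.0270994 , -0.03795437]), 'finger_gap': 85.38014600740951}
side [ 267.51712731 -628.75084465  567.36719251] [ 1.06995334  0.00307491 -0.41036491] [[502.47911575   0.         315.14780479]
 [  0.         502.47911575 236.57606917]
 [  0.           0.           1.        ]]
knob [([630.5, 22.6, 203.4], 0.68)]
nose [([653.7, -81.0, 156.1], 0.78)]
keeper_lip [([654.6, -67.7, 147.5], 0.78)]
gate_hinge [([583.2, 201.6, 0.1], 0.61)]
bolt [([631.4, 24.8, 153.6], 0.88)]
guard [([610.9, 76.2, -0.4], 0.82)]
gate [([580.3, 202.7, -1.9], 0.79)]
paste_jar [([442.2, 25.9, 2.0], 0.74)]
top [515.33047339  86.07794273 836.47650509] [ 0.09810859 -0.02504107 -1.5949285 ] [[433.52808796   0.         313.03692167]
 [  0.         433.52808796 247.4841212 ]
 [  0.           0.           1.        ]]
knob [([627.2, 29.1, 198.3], 0.88)]
nose [([654.9, -80.6, 155.0], 0.81)]
keeper_lip [([651.4, -70.1, 150.5], 0.62)]
gate_hinge [([582.2, 201.5, 0.9], 0.96)]
bolt [([629.5, 24.8, 154.6], 0.94)]
guard [([616.9, 77.9, 1.7], 0.65)]
gate [([583.1, 203.5, 0.8], 0.83)]
paste_jar [([442.0, 19.1, -0.8], 0.88), ([553.7, -174.2, -3.9], 0.41)]
```

View pics/side0.png

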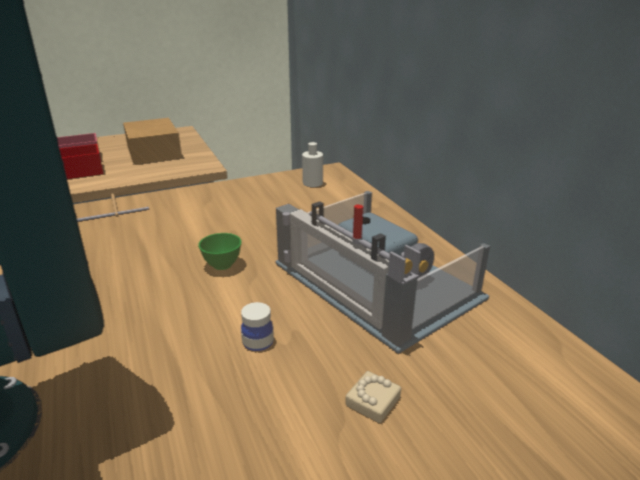

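View pics/top0.png

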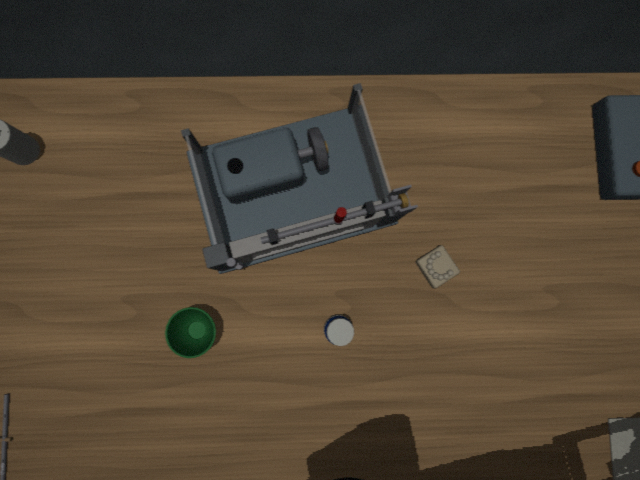

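The pictures show the guard with the red knob at about (358,221) in the side view and (341,214) in the top view. The jar is at (257,326) / (340,331). The nets agree on a guard yaw of about 0.25 rad. I'll refine the knob's position by triangulating it and fitting the geometry.

```bash
cat > h.py <<'E'
import numpy as np, cv2
from scipy.spatial.transform import Rotation as Ro
from cell import manip
def ray(p,u,v):
    K=p["intrinsics"];d=np.array([(u-K[0,2])/K[0,0],-(v-K[1,2])/K[1,1],-1.])
    return np.array(p["position"]),Ro.from_euler("xyz",p["attitude"]).as_matrix()@d
def proj(p,X):
    c=Ro.from_euler("xyz",p["attitude"]).as_matrix().T@(np.array(X)-p["position"]);K=p["intrinsics"]
    return K[0,0]*c[0]/-c[2]+K[0,2], K[1,1]*-c[1]/-c[2]+K[1,2]
def redmask(p):
    i=p["img"].astype(int); m=(i[...,0]>90)&(i[...,1]<60)&(i[...,2]<60)
    n,l,s,c=cv2.connectedComponentsWithStats(m.astype(np.uint8))
    return [(s[k].tolist(),c[k].round(1).tolist()) for k in range(1,n) if s[k,4]>15]
E
python3 - <<'E'
from h import *
from scipy.optimize import least_squares
P={n:manip.capture(n) for n in("side","top")}
for n,p in P.items():
    print(n,redmask(p))
    for X in ([628,25.5,216],[628,25.5,199],[628,25.5,180]): print(np.round(proj(p,X),1))
loc=dict(knob=-50+1.5,nose=-160+1.5,keeper_lip=-148,gate_hinge=132,bolt=-48.5,gate=132)
obs=[]
for n,p in P.items():
    for l in loc:
        r=manip.pinpoint(p,l)
        if r and r[0]["conf"]>.5: obs.append((l,r[0]["xyz"]))
obs+= [("knob",[630.5,22.6]),("nose",[653.7,-81]),("gate_hinge",[583.2,201.6]),("bolt",[631.4,24.8]),("gate",[580.3,202.7]),("knob",[627.2,29.1]),("nose",[654.9,-80.6]),("gate_hinge",[582.2,201.5]),("bolt",[629.5,24.8]),("gate",[583.1,203.5])]
for o in obs[:12]:print(o)
f=lambda q:np.concatenate([[q[0]-np.sin(q[2])*loc[l]-x[0],q[1]+np.cos(q[2])*loc[l]-x[1]] for l,x in obs if l!="keeper_lip"])
s=least_squares(f,[615,75,.25],loss="soft_l1");x,y,a=s.x
print(s.x,"knob",x+np.sin(a)*48.5,y-np.cos(a)*48.5,"hinge",x-np.sin(a)*132,y+np.cos(a)*132)
E
```

```text
side [([59, 135, 34, 10, 146], [74.2, 139.2]), ([59, 143, 45, 36, 1170], [81.9, 160.0]), ([354, 206, 9, 33, 242], [357.6, 221.2])]
[358.4 206.5]
[358.  215.9]
[357.5 226.1]
top [([637, 162, 3, 11, 27], [638.2, 166.7]), ([337, 207, 10, 10, 70], [341.2, 211.7])]
[342.1 211.2]
[341.1 213.3]
[340.  215.5]
('knob', [628.6, 24.0, 204.2])
('nose', [654.3, -80.6, 154.1])
('keeper_lip', [656.8, -66.8, 148.9])
('gate_hinge', [582.0, 198.7, 0.1])
('bolt', [627.7, 27.6, 153.5])
('gate', [583.3, 201.3, 2.0])
('knob', [626.3, 27.2, 199.6])
('nose', [653.8, -79.4, 154.3])
('keeper_lip', [650.1, -69.3, 148.9])
('gate_hinge', [582.8, 201.8, 3.5])
('bolt', [625.3, 24.8, 153.6])
('gate', [583.5, 203.0, 1.0])
[6.15442382e+02 7.33559376e+01 2.48578313e-01] knob 627.3746535104002 26.346673715119387 hinge 582.9669209584545 201.29867653187728
```

Call:
play_rows(fingers=[1,1,1,1,1,1,1,1,1,1], delta_pos=[[0.1,0.1,0.2],[0.2,0.2,0.4],[0.3,0.35,0.5],[0.4,0.5,0.6],[0.5,0.65,0.6],[0.6,0.8,0.6],[0.7,0.9,0.6],[0.8,1,0.6],[0.9,1,0.6],[0.9,1,0.6]], twist=[[0,0,0.02],[0,0,0.04],[0,0,0.06],[0,0,0.08],[0,0,0.1],[0,0,0.1],[0,0,0.1],[0,0,0.1],[0,0,0.1],[0,0,0.1]])

```text
clock: 2.85
ee_pos: [270.2, -406.0, 325.0]
ee_rot: [3.141, 0.0, -0.958]
contact_force: [-0.0, -0.3, -0.1]
finger_gap: 85.3
```

Call:
play_rows(fingers=[1,1,1,1,1,1,1,1,1,1], delta_pos=[[0.1,0.1,0],[0.2,0.2,0],[0.3,0.3,0],[0.4,0.4,0],[0.5,0.5,0],[0.6,0.6,0],[0.7,0.7,0],[0.75,0.8,0],[0.8,0.9,0],[0.8,1,0]], twist=[[0,0,0.01],[0,0,0.02],[0,0,0.03],[0,0,0.04],[0,0,0.05],[0,0,0.06],[0,0,0.07],[0,0,0.08],[0,0,0.09],[0,0,0.1]])

```text
clock: 4.1
ee_pos: [366.4, -285.2, 324.9]
ee_rot: [3.141, 0.001, -0.641]
contact_force: [-0.2, 0.3, 0.9]
finger_gap: 85.5
```

Call:
play_rows(fingers=[1,1,1,1,1,1,1,1,1,1], delta_pos=[[0.1,0.1,0],[0.2,0.2,0],[0.3,0.3,0],[0.4,0.4,0],[0.5,0.5,0],[0.6,0.6,0],[0.7,0.7,0],[0.75,0.8,0],[0.8,0.9,0],[0.8,1,0]], twist=[[0,0,0.01],[0,0,0.02],[0,0,0.03],[0,0,0.04],[0,0,0.05],[0,0,0.06],[0,0,0.07],[0,0,0.08],[0,0,0.09],[0,0,0.1]])

```text
clock: 5.35
ee_pos: [462.5, -164.4, 324.8]
ee_rot: [3.141, 0.001, -0.325]
contact_force: [-0.4, 0.4, 0.5]
finger_gap: 85.3
```

Call:
play_rows(fingers=[1,1,1,1,1,1,1,1,1,1], delta_pos=[[0.1,0.1,0],[0.2,0.2,0],[0.3,0.3,0],[0.4,0.4,0],[0.5,0.5,0],[0.6,0.6,0],[0.7,0.7,0],[0.75,0.8,0],[0.8,0.9,0],[0.8,1,0]], twist=[[0,0,0.01],[0,0,0.02],[0,0,0.03],[0,0,0.04],[0,0,0.05],[0,0,0.06],[0,0,0.07],[0,0,0.08],[0,0,0.09],[0,0,0.1]])

```text
clock: 6.6
ee_pos: [558.7, -43.6, 324.6]
ee_rot: [3.141, 0.001, -0.009]
contact_force: [0.8, -0.1, 0.4]
finger_gap: 85.4
```

Call:
play_rows(fingers=[1,1,1,1,1,1,1,1,1,1], delta_pos=[[0.15,0.15,0],[0.3,0.3,-0.1],[0.45,0.45,-0.2],[0.578,0.58,-0.3],[0.578,0.58,-0.4],[0.578,0.58,-0.5],[0.578,0.58,-0.55],[0.578,0.58,-0.6],[0.578,0.58,-0.6],[0.578,0.58,-0.6]], twist=[[0,0,0.02],[0,0,0.04],[0,0,0.06],[0,0,0.082],[0,0,0.082],[0,0,0.082],[0,0,0.082],[0,0,0.082],[0,0,0.082],[0,0,0.082]])

```text
clock: 7.85
ee_pos: [628.2, 25.8, 253.2]
ee_rot: [3.141, 0.0, 0.249]
contact_force: [0.2, -0.7, 0.9]
finger_gap: 85.5
```

```bash
python3 - <<'E'
from h import *
p=manip.capture("side"); cv2.imwrite("pics/side1.png",cv2.resize(p["img"][100:340,200:520,::-1],None,fx=2,fy=2))
print(redmask(p)); s=manip.observe(); print(s["ee_pos"],s["joint_pos"])
E
```

```text
[([54, 144, 49, 36, 1422], [77.4, 161.2]), ([353, 205, 10, 34, 243], [357.5, 221.6]), ([9, 209, 7, 25, 47], [12.3, 220.3])]
[628.25687267  25.8786954  253.28104892] [-4.87071192e-02  2.64345245e-01  1.16635546e+00 -5.45347010e-04
  1.71097949e+00 -2.97629122e-01]
```

View pics/side1.png

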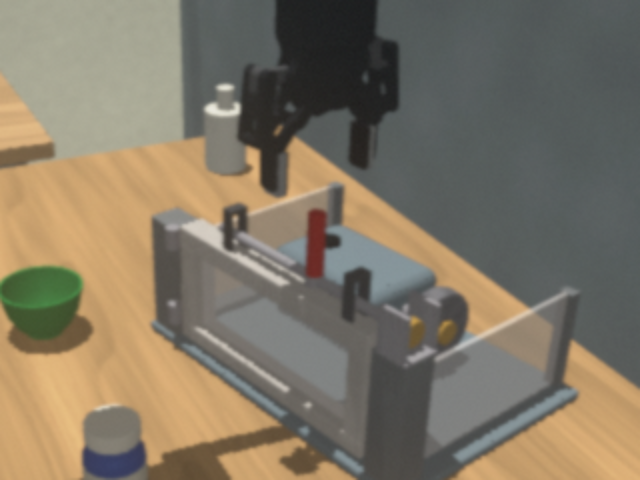

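Call:
play_rows(fingers=[1,1,1,1,0.5,0,0,0,0,0], delta_pos=[[0,0,-0.15],[0,0,-0.3],[0,0,-0.427],[0,0,-0.427],[0,0,-0.427],[0,0,-0.427],[0,0,-0.427],[0,0,-0.427],[0,0,-0.427],[0,0,-0.427]], twist=[[0,0,0],[0,0,0],[0,0,0],[0,0,0],[0,0,0],[0,0,0],[0,0,0],[0,0,0],[0,0,0],[0,0,0]], force=50)

```text
clock: 9.15
ee_pos: [628.3, 25.8, 202.7]
ee_rot: [3.141, -0.0, 0.249]
contact_force: [-2.1, -0.8, 3.4]
finger_gap: 15.0
```

```bash
python3 - <<'E'
from h import *
p=manip.capture("side"); cv2.imwrite("pics/side2.png",cv2.resize(p["img"][150:300,250:450,::-1],None,fx=4,fy=4))
s=manip.observe(); print(s["ee_pos"],s["contact_force"],s["torque"],s["finger_gap"])
E
```

```text
[628.36189895  25.85762398 202.70782852] [-1.21443555 -1.09820115  3.64229315] [-0.02250341  0.2268668   0.04872284] 14.904027353247212
```

View pics/side2.png

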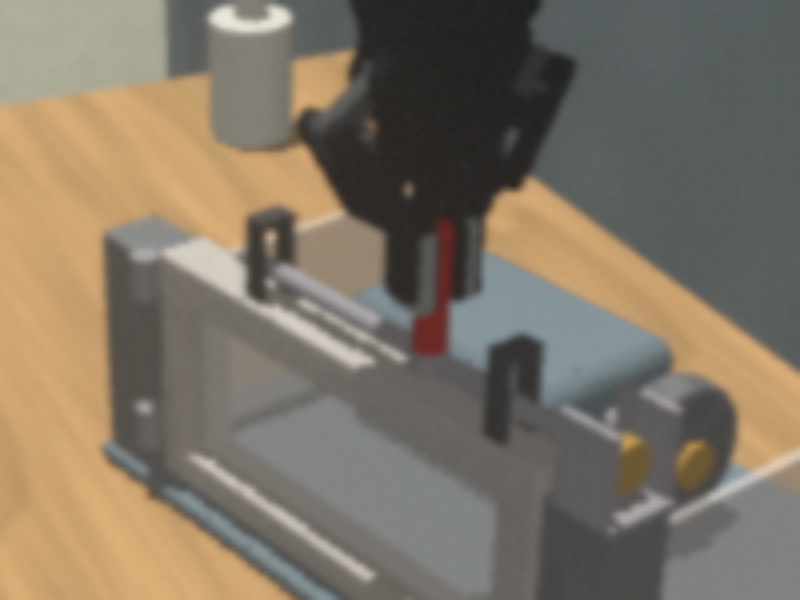

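The knob sits between the pads, at about (440,260) in the enlarged crop, and the gap of 15 mm matches its 16 mm width. Now I'll lift by about 10.5 mm.

Call:
play_rows(fingers=[0,0,0,0,0,0,0,0,0,0], delta_pos=[[0,0,0.015],[0,0,0.03],[0,0,0.045],[0,0,0.06],[0,0,0.075],[0,0,0.09],[0,0,0.09],[0,0,0.09],[0,0,0.09],[0,0,0.09]], twist=[[0,0,0],[0,0,0],[0,0,0],[0,0,0],[0,0,0],[0,0,0],[0,0,0],[0,0,0],[0,0,0],[0,0,0]], force=60)

```text
clock: 10.45
ee_pos: [628.3, 25.8, 213.4]
ee_rot: [3.141, -0.0, 0.249]
contact_force: [-0.3, 0.0, -1.4]
finger_gap: 14.1
```

```bash
python3 - <<'E'
from h import *
p=manip.capture("side"); cv2.imwrite("pics/side3.png",cv2.resize(p["img"][150:300,250:450,::-1],None,fx=4,fy=4))
s=manip.observe(); print(s["ee_pos"],s["contact_force"],s["torque"],s["finger_gap"])
print(manip.pinpoint(p,"nose")[:1],manip.pinpoint(p,"bolt")[:1])
E
```

```text
[628.27672412  25.83461854 213.43272551] [-1.13822728 -0.18899735 -2.36884755] [-0.01912325  0.09733665  0.03197856] 14.461948401601996
[{'xyz': [654.5, -80.8, 166.9], 'conf': 0.71}] [{'xyz': [630.7, 25.0, 161.9], 'conf': 0.84}]
```

View pics/side3.png

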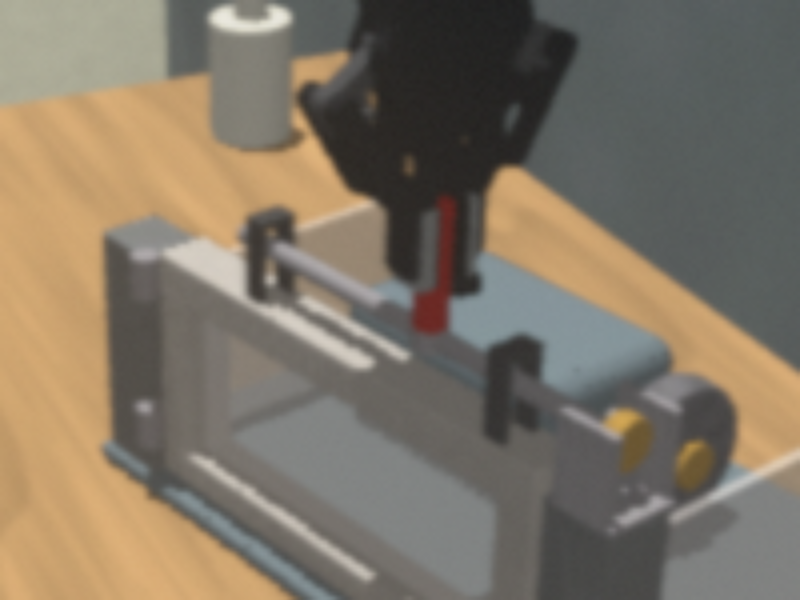

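The nose has lifted by about 10–12 mm and is above the lip (nose at about (625,432) in the crop). Next I'll draw it 33 mm along the gate.

Call:
play_rows(fingers=[0,0,0,0,0,0,0,0,0,0], delta_pos=[[-0.0085,0.033,0],[-0.017,0.067,0],[-0.0255,0.1,0],[-0.034,0.133,0],[-0.0425,0.167,0],[-0.051,0.2,0],[-0.0595,0.233,0],[-0.068,0.267,0],[-0.068,0.267,0],[-0.068,0.267,0]], twist=[[0,0,0],[0,0,0],[0,0,0],[0,0,0],[0,0,0],[0,0,0],[0,0,0],[0,0,0],[0,0,0],[0,0,0]])

```text
clock: 11.85
ee_pos: [620.0, 58.0, 213.4]
ee_rot: [3.141, 0.0, 0.249]
contact_force: [-0.8, -3.1, -2.3]
finger_gap: 14.7
```

```bash
python3 - <<'E'
from h import *
p=manip.capture("side"); cv2.imwrite("pics/side4.png",cv2.resize(p["img"][150:300,250:450,::-1],None,fx=4,fy=4))
s=manip.observe(); print(s["ee_pos"],s["contact_force"],s["torque"],s["finger_gap"])
print(manip.pinpoint(p,"nose")[:1],manip.pinpoint(p,"bolt")[:1])
E
```

```text
[620.00371994  57.90533802 213.38399438] [-0.69497001 -3.39597147 -2.39956197] [-0.40523509  0.11138431  0.02903121] 14.66090535496822
[{'xyz': [645.2, -49.7, 166.0], 'conf': 0.94}] [{'xyz': [617.6, 55.5, 162.8], 'conf': 0.69}]
```

View pics/side4.png

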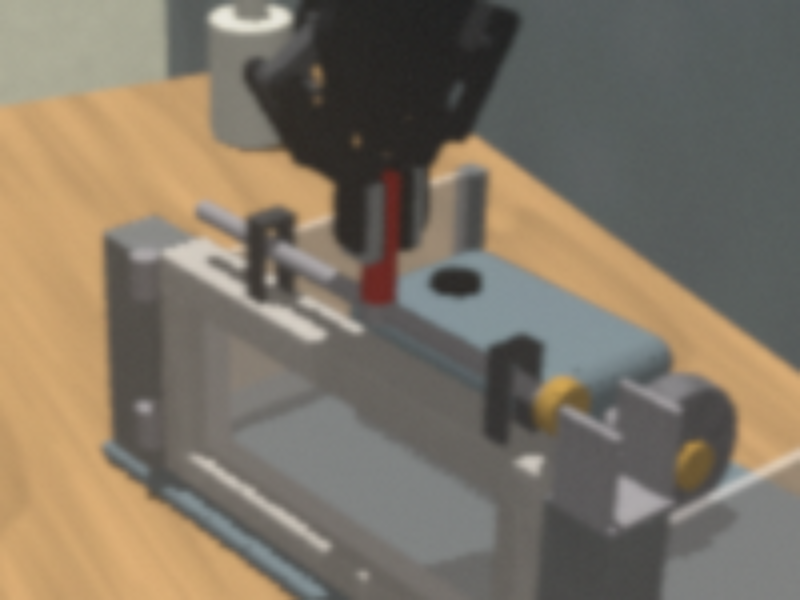

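```bash
python3 - <<'E'
import numpy as np
a=.2486;r=147.5
P=lambda t:r*np.array([np.sin(a-t),-np.cos(a-t)])
for t in np.linspace(0,.36,19): print(round(t,3),np.round((P(t)-P(0))/120,3),np.round((P(t)-P(.18))/120,3),round(-t/np.pi,4))
E
```

```text
0.0 [0. 0.] [0.218 0.035] -0.0
0.02 [-0.024 -0.006] [0.194 0.029] -0.0064
0.04 [-0.048 -0.011] [0.17  0.024] -0.0127
0.06 [-0.072 -0.016] [0.146 0.019] -0.0191
0.08 [-0.096 -0.02 ] [0.122 0.015] -0.0255
0.1 [-0.12  -0.024] [0.098 0.011] -0.0318
0.12 [-0.145 -0.028] [0.073 0.007] -0.0382
0.14 [-0.169 -0.031] [0.049 0.004] -0.0446
0.16 [-0.194 -0.033] [0.025 0.002] -0.0509
0.18 [-0.218 -0.035] [0. 0.] -0.0573
0.2 [-0.243 -0.036] [-0.025 -0.001] -0.0637
0.22 [-0.267 -0.037] [-0.049 -0.002] -0.07
0.24 [-0.292 -0.038] [-0.074 -0.003] -0.0764
0.26 [-0.316 -0.038] [-0.098 -0.003] -0.0828
0.28 [-0.341 -0.037] [-0.123 -0.002] -0.0891
0.3 [-0.366 -0.036] [-0.147 -0.001] -0.0955
0.32 [-0.39  -0.035] [-0.172  0.   ] -0.1019
0.34 [-0.415 -0.033] [-0.196  0.002] -0.1082
0.36 [-0.439 -0.03 ] [-0.221  0.005] -0.1146
```

Call:
play_rows(fingers=[0,0,0,0,0,0,0,0,0,0], delta_pos=[[-0.024,-0.006,0],[-0.048,-0.011,0],[-0.072,-0.016,0],[-0.096,-0.02,0],[-0.12,-0.024,0],[-0.145,-0.028,0],[-0.169,-0.031,0],[-0.194,-0.033,0],[-0.218,-0.035,0],[-0.218,-0.035,0]], twist=[[0,0,-0.0064],[0,0,-0.0127],[0,0,-0.0191],[0,0,-0.0255],[0,0,-0.0318],[0,0,-0.0382],[0,0,-0.0446],[0,0,-0.0509],[0,0,-0.0573],[0,0,-0.0573]])

```text
clock: 13.25
ee_pos: [593.7, 53.6, 213.5]
ee_rot: [3.141, 0.0, 0.069]
contact_force: [2.9, -3.5, -1.6]
finger_gap: 14.6
```

```bash
python3 - <<'E'
from h import *
p=manip.capture("side"); cv2.imwrite("pics/side5.png",cv2.resize(p["img"][150:350,220:480,::-1],None,fx=3,fy=3))
s=manip.observe(); print(s["ee_pos"],s["ee_rot"],s["contact_force"],s["torque"],s["finger_gap"])
print(manip.pinpoint(p,"nose")[:1],manip.pinpoint(p,"bolt")[:1])
E
```

```text
[593.78429189  53.60215493 213.45042092] [3.14092733e+00 2.75954560e-05 6.88431987e-02] [ 2.5147827  -3.38719055 -1.44686631] [-0.52241192 -0.41709183  0.12272469] 14.408761699496624
[{'xyz': [600.4, -56.1, 166.1], 'conf': 0.91}] [{'xyz': [593.6, 55.4, 163.4], 'conf': 0.79}]
```

View pics/side5.png

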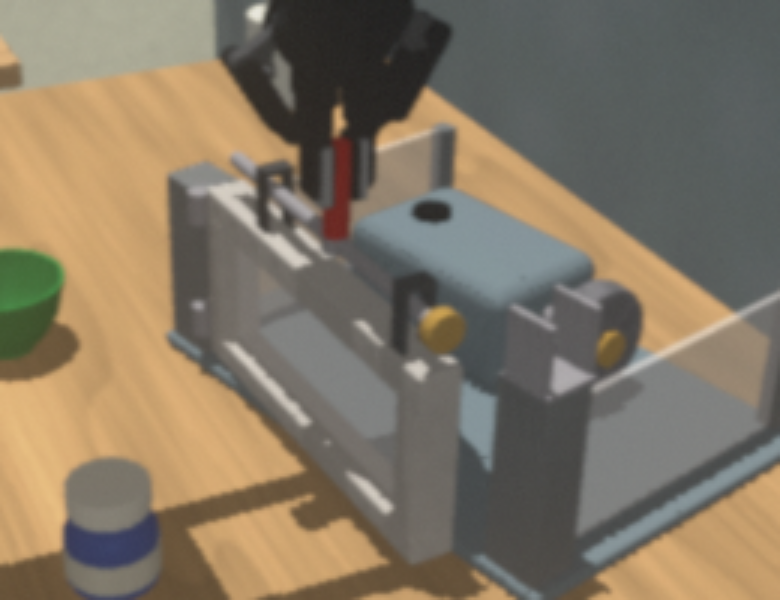

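The gate follows, with the nose at about (442,330), well outside the keeper. I'll continue to 20 degrees.

Call:
play_rows(fingers=[0,0,0,0,0,0,0,0,0,0], delta_pos=[[-0.025,-0.001,0],[-0.049,-0.002,0],[-0.074,-0.003,0],[-0.098,-0.003,0],[-0.123,-0.002,0],[-0.147,-0.001,0],[-0.172,0,0],[-0.196,0.002,0],[-0.209,0.003,0],[-0.209,0.003,0]], twist=[[0,0,-0.0064],[0,0,-0.0127],[0,0,-0.0191],[0,0,-0.0255],[0,0,-0.0318],[0,0,-0.0382],[0,0,-0.0446],[0,0,-0.0509],[0,0,-0.0543],[0,0,-0.0543]])

```text
clock: 14.65
ee_pos: [568.7, 53.9, 213.4]
ee_rot: [3.141, 0.0, -0.102]
contact_force: [3.0, -3.6, -1.6]
finger_gap: 14.3
```

```bash
python3 - <<'E'
from h import *
H=np.array([583.7,200.9])
for n in("side","top"):
    p=manip.capture(n); im=p["img"][...,::-1]
    cv2.imwrite(f"pics/{n}6.png",im)
    for l in("nose","bolt"):
        r=manip.pinpoint(p,l)
        if r:
            v=np.array(r[0]["xyz"][:2])-H; print(n,l,r[0],"r",np.hypot(*v),"theta",.2486-np.arctan2(v[0],-v[1]))
s=manip.observe(); print(s["clock"],s["ee_pos"],s["ee_rot"],s["contact_force"],s["finger_gap"]); v=s["ee_pos"][:2]-H;print(np.hypot(*v),.2486-np.arctan2(v[0],-v[1]))
E
```

```text
side nose {'xyz': [558.0, -58.3, 165.6], 'conf': 0.87} r 260.47097727002136 theta 0.3474282202483432
side bolt {'xyz': [571.7, 53.4, 161.7], 'conf': 0.66} r 147.98733053879985 theta 0.3297771491165889
top nose {'xyz': [444.8, 284.3, -3.1], 'conf': 0.44} r 162.0147215533206 theta 2.3601333881853237
14.95 [568.73054347  53.92924885 213.32387671] [ 3.14085482e+00  1.95772677e-04 -1.01860121e-01] [ 2.29410476 -3.39782125 -1.84712533] 14.050441478565551
147.73112848077054 0.3501032677955546
```

View pics/side6.png

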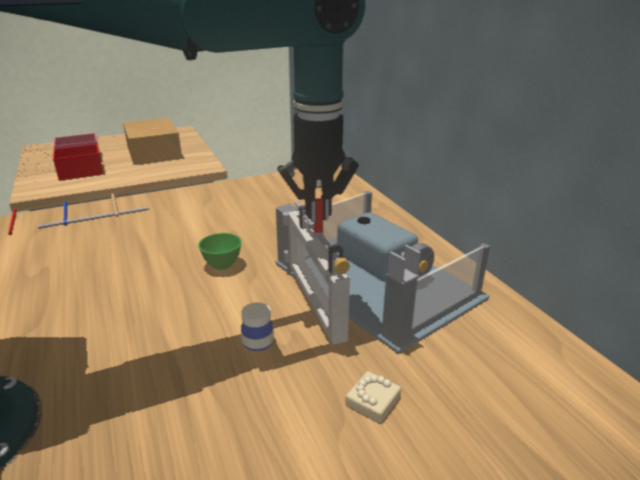

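View pics/top6.png

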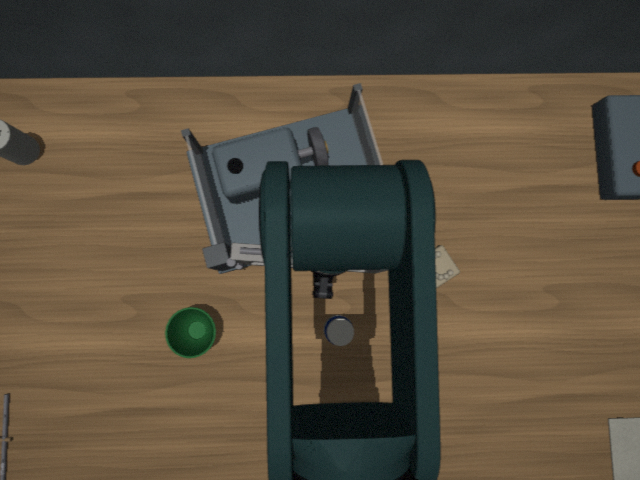

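The gate stands ajar by about 0.35 rad, with the nose at (342,265) in the side view, clear of the keeper. The knob is still held, and the jar, bowl and cast haven't moved. Handing in now.

```bash
python3 -c "
from cell import manip
print(manip.sign_off())"
```

```text
the job is handed in; nothing more can be done
None
```

The bolt is lifted and drawn clear of the keeper, and the gate stands ajar by about 20 degrees. The arm is still holding it by the knob. I handed the job in at about 15 s of the 32 s allowed.

- **Bolt:** I gripped the red knob across the gate with 50 N, then 60 N. I lifted it about 10.7 mm and drew it about 33 mm towards the hinge. The side camera then showed the nose out of the keeper.
- **Gate angle:** the arm's position gives 0.350 rad (20.1°). The side camera gives 0.347 rad from the nose and 0.330 rad from the bolt's origin, which agree within the networks' error.
- **Hold:** the distance from knob to hinge stayed at about 147.7 mm, so the bolt is still drawn. The finger gap is 14 to 15 mm on the 16 mm knob, and external force stays under about 5 N.
- **Other objects:** the jar, bowl and stone cast look unmoved in the pictures.

**Failed check:** in the last top view the arm hid the bolt. The network gave only a false, low-confidence nose position there (0.44), which I ignored, so the final camera check rests on the side view alone.

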